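Screw the rear cap into a camera body without cross-threading

ROBOT

A 6-joint arm with a two-finger parallel gripper is mounted at the origin on the work surface. World frame = base frame: x ahead of the robot, y to its left, z up, the work surface at z = 0. Lengths are in mm, angles in rad, forces in N, time in s.
With the tool pointing down it reaches from about 350 to 725 mm from the base axis. Payload 4.3 kg.
Tool frame: the origin (TCP) lies between the finger pads; the fingertips stand ahead of it and the grasp point (between the pads) lies 6 mm ahead of it (env.tips_ahead is the z of the fingertips in the tool frame, in mm); z points along the fingers, y is the line along which they close (so a half turn about z gives the same grasp; the last joint's range is limited). The gripper opens to 85 mm and grips with 20 to 120 N. Pads are 22 mm wide; open, the fingers measure 114 mm over their backs; the gripper's body (76 mm by 85 mm) begins 54 mm behind the grasp point. The pads swing forward as they close: fully open they stand 13 mm farther back than shut.
Start: joints at [-1.402, 0.377, 0.081, 1.274, 0, 1.46], TCP at [158.251, -552.83, 256.329] pointing down, gripper open.
Joint ranges: [-2.72, 2.72], [-0.84, 1.66], [-1.02, 1.22], [-1.77, 2.12], [-1.37, 1.28], [-3.14, 3.14]. Speed limits (rad/s): [2.57, 2.57, 3.14, 3.14, 3.14, 3.14].

INTERFACE

Orientations are given as a unit quaternion [w, x, y, z].
In Python, from rig import env gives the robot as it stands.
- The arm moves only by the tool drive_tool, never from a script. Its argument "motion" is text: rows parted by semicolons, each of 7 numbers parted by spaces: the shift along the tool's x, y, z as a fraction of full scale, then the turn, a rotation vector about the tool's x, y, z as a fraction of full scale, then the opening, from 0 (shut) to 1 (fully open). A call has 1 to 8 rows; each row is the pose to reach, as a shift and turn from the pose commanded when the call began, along the tool's axes at that moment; what a row does not reach only later rows make up. Full scale, the value 1, is 1000 mm for a shift and 30 degrees for a turn. A row lasts 1/10 s, in which the tool goes at most 50 mm and 8.59 degrees, less where a joint would pass 70% of its speed; a pose out of reach is approached as far as the arm can. A call with a number of a shift or a turn outside -1 to 1 is refused whole. A call with a gripper value outside its range is refused whole. The fingers move at their own pace and stop on an object; the grip force is fixed at half the most. Time passes only in rows, so rows that repeat a pose let the fingers close. It gives the time, the measured TCP pose, the force, the opening and the grip force at its end, in the units of the state.
- env.get_obs(): the state, without advancing time (a new reading comes with each control period).
- env.capture(name): name is "scene" or "top" or "wrist"; returns a dict with "img" (480x640x3 uint8, red, green, blue), "fx", "fy", "cx", "cy" (pixels), "k1" (the pictures are not rectified: a ray, as slopes to the right and down, at radius r is drawn at 1 + k1 r^2 times it, then the intrinsics apply), "R" (3x3) and "t" (3): a world point X has camera coordinates R X + t. Camera axes: x right, y down, z forward; pixel columns grow to the right and rows downward; lengths in mm; the calibration is good to about 2 mm. A picture is of the moment at which its call begins. There is no depth.
- env.hand_in(): hands the job in; it is judged then, once.
The state is a dict: "time_s": time; "q": joint angles; "dq": joint speeds; "effort": joint torques, N m; "ee_pos": TCP position; "tool_rot": TCP orientation; "force": force on the tool from outside, world axes, zero at the start; "moment": the same for the moment, N m; "finger_gap": finger opening in mm; "grip_force": force on a finger pad.
Only numpy, scipy, OpenCV 4.12 (cv2) and the standard library are available. Lean on these libraries where they do the work, as an engineer would, in place of code of your own. Each camera call takes 0.05 s, during which the arm holds its last target. There are 200 camera calls.

TASK

Close the white camera body standing in its nest: take the cap with the orange wing from the blue tray and set it squarely on the thread in the open mouth, wing in line with the body's orange ribs. Keeping it lightly pressed, turn it backward (anticlockwise from above) until you feel the thread start drop, then screw it forward (clockwise) until it is fully home with its flange on the rim, and let go. Never force the cap against the body, and leave everything else on the bench where it is.

Things in the scene. Friction and masses are not known exactly. Their poses are not given: they have to be found in the camera images.
- cap: Rear cap, about 0.16 kg, standing upright in the tray. Origin: centre of its underside; z up, x along its wing; a half turn about z makes no difference. From the underside up: aluminium plug of 44 mm diameter (foot tapered to 36 mm over the lowest 4 mm), black flange of 72 mm diameter from 25.5 to 31.5 mm, orange wing from 31.5 to 63.5 mm.
- wing (a point): Middle of the cap's orange wing, the grip: 52 mm long along the cap's x, 16 mm thick along its y, 32 mm tall; 47.5 mm above the cap's origin.
- lugs (a point): On the cap's axis at the underside of its two lugs, 5 mm above the cap's origin. The lugs stand out of the plug at the cap's +x and -x to 28.5 mm from the axis, 10.5 mm (24 degrees) wide, 5 mm tall.
- rim (a point): Centre of the open mouth of the white camera body, at rim height, 110 mm above the bench; z up along the bore axis. Bore 60 mm in diameter, body 76 mm. Home is: flange on the rim, cap's origin 25.5 mm below this point.
- rib (a point): Top of one of two upright orange ribs on the outside of the camera body, 42.5 mm from the bore axis at +x of the body; the other is at -x. They are the marks to line the wing up with before turning.
- thread_top (a point): Bore axis at the thread's top, 6 mm below the rim. Right-handed two-start brass thread: 2 ledges, 48 mm clear between, 3.5 mm thick, falling 0.08 mm per degree clockwise, each beginning at a 44 degree gap for a lug. Its clocking is unmeasured: wing in line with the ribs, the cap rests on the ledges (origin 11 to 17 mm below rim); the drop comes 15 to 82 degrees backward, rising on the way.
- seal_top (a point): Bore axis at the top of a sprung seal, 21 mm below the rim; the cap stands on it after the drop. In the gap a rigid post ends backward turning some 20 degrees on. Forward, the ledges draw the cap down 0.08 mm per degree against the seal (5.5 to 9.5 N) to a rigid stop, home, about 75 degrees from the drop. Short of that the spring lifts it. Forward on top of the ledges ends hard on a post.
- housing: The same white camera body with its square black nest, 110 x 110 mm, fixed to the bench; origin under its centre on the bench top, the axes those of the rim point.
- tray: Blue tray, fixed to the bench, 150 mm (x) by 130 mm (y), walls 16 mm high and 4 mm thick, floor 4 mm thick; origin under its centre.
- dust_cover: bystander: plain yellow dust cover, disc 54 mm diameter, 22 mm tall; origin under its centre
- finished_camera: bystander: finished black bullet camera lying on its side, 130 mm long, 66 mm tall; origin under its middle
- carton: bystander: brown carton 120 x 100 x 90 mm; origin under its centre
- driver: bystander: screwdriver lying on the bench; origin under its middle
- mouse: bystander: black computer mouse, 62 mm across, 34 mm tall; origin under its centre
- lens_ring: bystander: aluminium ring, 60 mm outside, 44 mm inside, 12 mm tall; origin under its centre
Not all that is in view belongs to the job. Leave any turquoise or yellow look-alike of the cap alone. Leave any green look-alike of the housing alone.

How it is judged:
By the outcome, as a careful person would: the job done as asked, in the order asked, and still so for the second after the job is handed in, with the robot touching nothing.
It also fails if it takes over 64 s, if anything falls off the work surface, if the arm or the gripper's body presses on something with over 40 N, if the wrist force passes 120 N, or if a joint passes its speed limit or range.

## Working session

There is one attempt and no reset: what is moved stays moved. The work goes in short steps, Python scripts to look and compute and a tool call to move; the robot and the scene stay as the last step left them, time stands still between calls to the robot, and variables do not carry over. Pictures are saved under pics/ and viewed, at most 10 in all, crops included, and the job is handed in when it is done.

Besides the shell and the picture viewer there is one more tool, called after "Emit:" by a JSON object that holds its "op" and its "data". drive_tool: Moves the arm, as the interface text tells. Shift numbers are shares of 1000 mm and turn numbers shares of 30 degrees, none past 1 either way. Its arguments: {"type":"object","properties":{"motion":{"type":"string"}},"required":["motion"]}

```bash
ls; mkdir -p pics
python3 - <<'E'
from rig import env
import cv2,pickle
for n in("scene","top"):
    c=env.capture(n);pickle.dump(c,open(f"pics/{n}.pkl","wb"));cv2.imwrite(f"pics/{n}0.png",c["img"][:,:,::-1])
    print(n,c["fx"],c["k1"],c["R"],c["t"])
o=env.get_obs();print(o, env.tips_ahead)
E
```

```text
pics
scene 442.3185777249419 -0.07438706487454758 [[-0.31478485  0.94915732  0.00330012]
 [ 0.74499131  0.24922527 -0.61876871]
 [-0.58813132 -0.19232045 -0.78556629]] [ 144.68689378 -320.68380746 1547.30897593]
top 467.63946673486134 -0.007049279022520122 [[ 0.02755992 -0.99958608 -0.00825403]
 [-0.98703673 -0.02590602 -0.15838991]
 [ 0.15811052  0.01251225 -0.98734214]] [ -13.42298271  528.53209063 1057.35013753]
{'time_s': 0.1, 'q': array([-1.40230414e+00,  3.77992091e-01,  7.97371763e-02,  1.27441453e+00,
        2.05648187e-05,  1.46044620e+00]), 'dq': array([-0.00044397, -0.00140307,  0.00250224, -0.00065059,  0.00093339,
        0.00170097]), 'effort': array([ 9.69178946e-04, -4.64695215e+01,  2.70581603e+01,  1.21145253e-02,
       -1.36144645e-04,  5.50451972e-06]), 'ee_pos': array([ 158.15405139, -552.2401906 ,  255.44444265]), 'tool_rot': array([-9.36462428e-04,  9.90296171e-01,  1.38969840e-01, -1.69448502e-05]), 'force': array([ 0.72693799, -0.37309156, -0.44232742]), 'moment': array([ 0.03028765, -0.05614028,  0.02305913]), 'grip_force': 0.0, 'finger_gap': 85.58329404346182} 25.0
```

View pics/scene0.png

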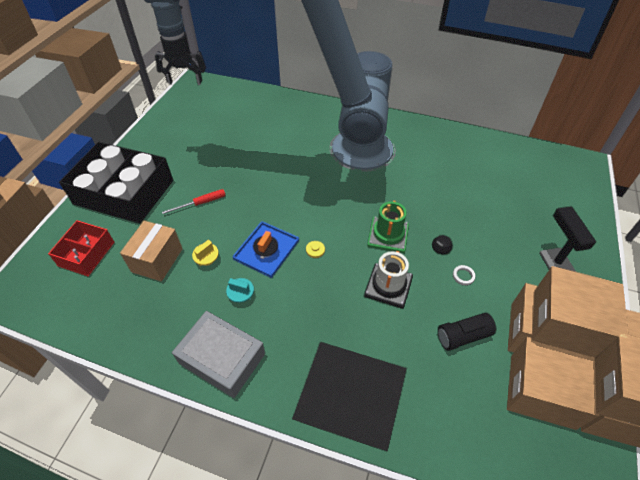

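View pics/top0.png

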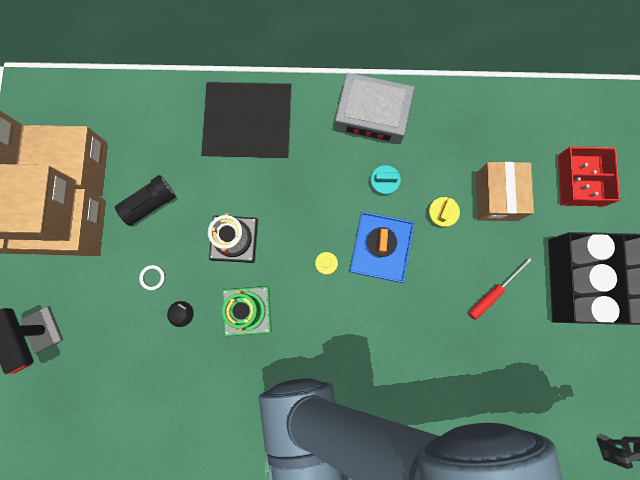

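The top view shows these cap candidates: orange wing in the blue tray (382,242), turquoise (385,180) and yellow (444,211). The plain dust cover is at (326,263). For housings there is the white one (228,235) and the green look-alike (243,310). I choose the orange/blue-tray cap and the white body; next I measure both and check them in one close crop.

```bash
cat > h.py <<'E'
import numpy as np,cv2
def cast(c,uv,z):
    K=np.array([[c["fx"],0,c["cx"]],[0,c["fy"],c["cy"]],[0,0,1.]])
    uv=np.asarray(uv,float).reshape(-1,1,2)
    n=cv2.undistortPoints(uv,K,np.array([c["k1"],0,0,0.])).reshape(-1,2)
    R=np.array(c["R"]);t=np.array(c["t"]);C=-R.T@t
    d=np.c_[n,np.ones(len(n))]@R
    return C+d*((z-C[2])/d[:,2])[:,None]
def proj(c,X):
    K=np.array([[c["fx"],0,c["cx"]],[0,c["fy"],c["cy"]],[0,0,1.]])
    return cv2.projectPoints(np.asarray(X,float).reshape(-1,1,3),cv2.Rodrigues(np.array(c["R"]))[0],np.array(c["t"]),K,np.array([c["k1"],0,0,0.]))[0].reshape(-1,2)
def mask(c,lo,hi,roi=None):
    h=cv2.cvtColor(c["img"],cv2.COLOR_RGB2HSV); m=cv2.inRange(h,lo,hi)
    if roi:
        k=np.zeros_like(m);x0,y0,x1,y1=roi;k[y0:y1,x0:x1]=255;m&=k
    return m
def blobs(m,amin=4):
    return sorted([k for k in cv2.findContours(m,cv2.RETR_EXTERNAL,cv2.CHAIN_APPROX_NONE)[0] if cv2.contourArea(k)>=amin],key=cv2.contourArea,reverse=True)
def rect(c,cnt,z):
    p=cast(c,cnt.reshape(-1,2),z)[:,:2].astype(np.float32)
    (x,y),(w,h),a=cv2.minAreaRect(p)
    if w<h:w,h,a=h,w,a+90
    return x,y,w,h,(a+90)%180-90
E
python3 - <<'E'
from h import *;import pickle
for n,r1,r2 in(("top",(360,215,410,275),(200,205,262,268)),("scene",(240,220,295,270),(362,240,415,300))):
    c=pickle.load(open(f"pics/{n}.pkl","rb"))
    print(n,"wing",[np.round(rect(c,b,67.5),1) for b in blobs(mask(c,(5,140,120),(18,255,255),r1))[:2]])
    for b in blobs(mask(c,(5,140,100),(18,255,255),r2),1): print(" rib",b.reshape(-1,2).mean(0),cv2.contourArea(b),np.round(cast(c,b.reshape(-1,2).mean(0),110)))
    for b in blobs(mask(c,(0,0,200),(180,45,255),r2),30)[:2]:
        p=cast(c,b.reshape(-1,2),110)[:,:2].astype(np.float32);print(" white",cv2.boundingRect(b),cv2.minEnclosingCircle(p))
t=pickle.load(open("pics/top.pkl","rb"))["img"][:,:,::-1]
cv2.imwrite("pics/c1.png",np.hstack([cv2.resize(t[205:275,190:270],(400,350),interpolation=2),cv2.resize(t[205:285,342:422],(350,350),interpolation=2)]))
E
```

```text
top wing [array([ 526. , -144.3,   53.9,   17.7,   -3.9])]
 rib [225.         250.57142857] 11.0 [[486. 208. 110.]]
 rib [226.28571429 213.57142857] 2.5 [[569. 210. 110.]]
 white (208, 215, 34, 34) ((529.3897094726562, 212.565185546875), 38.37529754638672)
scene wing [array([ 535.7, -142.8,   64. ,   23.7,    3.7])]
 rib [388.2173913 280.7826087] 14.5 [[584. 214. 110.]]
 white (379, 252, 30, 24) ((528.4522094726562, 213.8394775390625), 37.4581413269043)
```

View pics/c1.png

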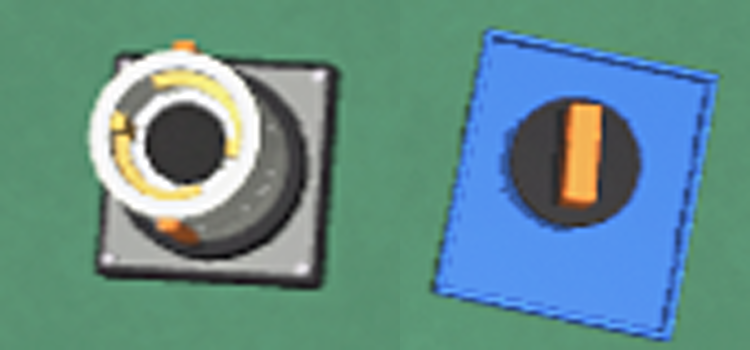

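The crop confirms both: a white body with an orange rib at its top and bottom edges (world x), and the orange-winged cap in the blue tray. Cap is at about (526,-144) with the wing at -4°, and the rim at about (529,213). The radius is 38 mm as specified and both are in reach.

Emit:
{"op": "drive_tool", "data": {"motion": "0.04 -0.025 0 0 0 -0.25 1; 0.08 -0.05 0 0 0 -0.5 1; 0.12 -0.075 0 0 0 -0.75 1; 0.16 -0.1 0 0 0 -1 1; 0.2 -0.125 0 0 0 -1 1; 0.24 -0.15 0 0 0 -1 1; 0.24 -0.15 0 0 0 -1 1"}}

```text
time_s: 0.8
ee_pos: [350.2, -338.1, 256.0]
tool_rot: [-0.001, 0.919, 0.394, 0.001]
force: [0.7, -0.9, 0.0]
finger_gap: 85.6
grip_force: 0.0
```

```bash
cat >> h.py <<'E'
from scipy.spatial.transform import Rotation as Ro
def st(env,tgt=None,phi=None):
    o=env.get_obs();w,x,y,z=o["tool_rot"];R=Ro.from_quat([x,y,z,w]);M=R.as_matrix();f=np.degrees(np.arctan2(M[1,0],M[0,0]))
    print("t",round(o["time_s"],2),"q",np.round(o["q"],2),"p",np.round(o["ee_pos"],1),"phi",round(f,2),"zax",np.round(M[:,2],3),"F",np.round(o["force"],1),"Mz",round(o["moment"][2],2),"gap",round(o["finger_gap"],1),round(o["grip_force"]))
    if tgt is not None: print(" shift tool",np.round(M.T@(np.array(tgt)-o["ee_pos"])/1000,4))
    if phi is not None:
        Rt=Ro.from_matrix(np.array([[np.cos(phi:=np.radians(phi)),np.sin(phi),0],[np.sin(phi),-np.cos(phi),0],[0,0,-1]]).T.T)
        print(" turn",np.round(np.degrees((R.inv()*Rt).as_rotvec())/30,4))
    return o
E
python3 -c "
from h import *;from rig import env
st(env,(526,-144,220),176)"
```

```text
t 0.8 q [-0.9   0.2  -0.16  1.21  0.    1.43] p [ 350.2 -338.1  256. ] phi 46.4 zax [ 0.001  0.003 -1.   ] F [ 0.7 -0.9  0. ] Mz -0.03 gap 85.6 0
 shift tool [ 0.2617 -0.0065  0.0366]
 turn [ 3.4000e-03 -5.1000e-03 -4.3199e+00]
```

Emit:
{"op": "drive_tool", "data": {"motion": "0.035 0 0 0 0 -0.25 1; 0.07 0 0 0 0 -0.5 1; 0.1 0 0 0 0 -0.75 1; 0.13 0 0 0 0 -1 1; 0.13 0 0 0 0 -1 1"}}

```text
time_s: 1.3
ee_pos: [439.3, -247.5, 255.9]
tool_rot: [-0.0, 0.787, 0.617, 0.0]
force: [-0.6, -0.9, 0.4]
finger_gap: 85.2
grip_force: 0.0
```

Emit:
{"op": "drive_tool", "data": {"motion": "0 0 0 0 0 -0.25 1; 0 0 0 0 0 -0.5 1; 0 0 0 0 0 -0.75 1; 0 0 0 0 0 -1 1; 0 0 0 0 0 -1 1"}}

```text
time_s: 1.8
ee_pos: [437.2, -250.0, 256.0]
tool_rot: [-0.0, 0.603, 0.798, -0.0]
force: [-0.2, -0.0, -0.7]
finger_gap: 85.5
grip_force: 0.0
```

Emit:
{"op": "drive_tool", "data": {"motion": "0 0 0 0 0 -0.25 1; 0 0 0 0 0 -0.5 1; 0 0 0 0 0 -0.75 1; 0 0 0 0 0 -1 1; 0 0 0 0 0 -1 1"}}

```text
time_s: 2.3
ee_pos: [437.5, -249.7, 256.1]
tool_rot: [-0.0, 0.377, 0.926, -0.0]
force: [-0.5, -0.2, -0.3]
finger_gap: 85.1
grip_force: 0.0
```

Emit:
{"op": "drive_tool", "data": {"motion": "0 0 0 0 0 -0.25 1; 0 0 0 0 0 -0.5 1; 0 0 0 0 0 -0.75 1; 0 0 0 0 0 -1 1; 0 0 0 0 0 -1 1"}}

```text
time_s: 2.8
ee_pos: [437.7, -249.5, 256.2]
tool_rot: [-0.0, 0.125, 0.992, -0.0]
force: [-0.4, -0.3, 0.2]
finger_gap: 85.6
grip_force: 0.0
```

```bash
python3 -c "
from h import *;from rig import env
st(env,(526,-144,250),176)"
```

```text
t 2.8 q [-0.64  0.23 -0.12  1.22 -0.   -0.39] p [ 437.7 -249.5  256.2] phi 165.67 zax [-0. -0. -1.] F [-0.4 -0.3  0.2] Mz -0.0 gap 85.6 0
 shift tool [-0.0594  0.124   0.0062]
 turn [-3.000e-04 -6.000e-04 -3.442e-01]
```

Emit:
{"op": "drive_tool", "data": {"motion": "-0.02 0.04 0 0 0 -0.15 1; -0.04 0.08 0 0 0 -0.34 1; -0.06 0.124 0 0 0 -0.34 1; -0.06 0.124 0 0 0 -0.34 1; -0.06 0.124 0 0 0 -0.34 1"}}

```text
time_s: 3.3
ee_pos: [526.5, -142.8, 256.0]
tool_rot: [-0.0, 0.035, 0.999, -0.0]
force: [0.5, 0.3, 1.0]
finger_gap: 85.5
grip_force: 0.0
```

Run:
```python
from h import *;from rig import env
st(env,(526,-144,120),176)
for n in("wrist","top"):
    c=env.capture(n)
    for b in blobs(mask(c,(5,140,110),(18,255,255),None if n=="wrist" else (360,215,410,275)),20)[:2]: print(n,cv2.boundingRect(b),np.round(rect(c,b,67.5),1))
    if n=="wrist": cv2.imwrite("pics/w1.png",c["img"][:,:,::-1])
```

```text
t 3.3 q [-0.38  0.32 -0.01  1.25 -0.   -0.31] p [ 526.5 -142.8  256. ] phi 176.04 zax [-0.001 -0.001 -1.   ] F [0.5 0.3 1. ] Mz 0.04 gap 85.5 0
 shift tool [ 0.0003 -0.0011  0.136 ]
 turn [-0.0011 -0.0014  0.0013]
wrist (310, 184, 19, 64) [ 524.7 -141.9   54.1   15.3   -3.6]
```

View pics/w1.png

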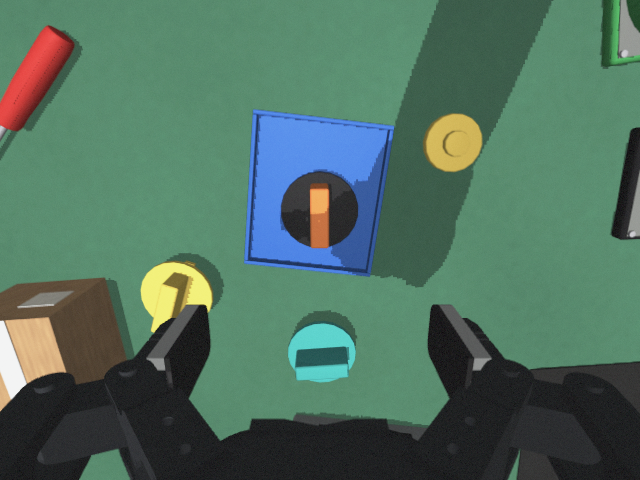

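The wrist view shows the orange wing at (319,216), centred between the open fingers. The yellow and turquoise look-alikes are at (175,295) and (322,352), clear of the grip. Cap at (525,-143), wing -3.7°, so I descend and grip above the flange.

Emit:
{"op": "drive_tool", "data": {"motion": "0.001 0 0.045 0 0 0 1; 0.001 0 0.09 0 0 0 1; 0.001 0 0.13 0 0 0 1; 0.001 0 0.16 0 0 0 1; 0.001 0 0.18 0 0 0 1; 0.001 0 0.191 0 0 0 1; 0.001 0 0.191 0 0 0 1"}}

```text
time_s: 4.1
ee_pos: [523.6, -143.9, 64.1]
tool_rot: [-0.001, 0.035, 0.999, 0.0]
force: [-0.0, -0.3, 0.2]
finger_gap: 85.4
grip_force: 0.0
```

Emit:
{"op": "drive_tool", "data": {"motion": "0 0 0 0 0 0 0.1;0 0 0 0 0 0 0.1;0 0 0 0 0 0 0.1;0 0 0 0 0 0 0.1;0 0 0 0 0 0 0.1;0 0 0 0 0 0 0.1;0 0 0 0 0 0 0.1;0 0 0 0 0 0 0.1"}}

```text
time_s: 4.9
ee_pos: [525.8, -143.4, 65.9]
tool_rot: [0.001, 0.033, 0.999, -0.0]
force: [-1.0, 0.3, 5.4]
finger_gap: 15.1
grip_force: 59.5
```

```bash
python3 -c "
from h import *;from rig import env
st(env,(525,-143,250),176)"
```

```text
t 4.9 q [-0.38  0.45 -0.33  0.79  0.   -0.32] p [ 525.8 -143.4   65.9] phi 176.18 zax [ 0.001 -0.    -1.   ] F [-1.   0.3  5.4] Mz 0.02 gap 15.1 59
 shift tool [ 0.0006  0.0002 -0.1841]
 turn [-0.0006  0.002   0.0061]
```

Emit:
{"op": "drive_tool", "data": {"motion": "0 0 -0.02 0 0 0 0.1; 0 0 -0.06 0 0 0 0.1; 0 0 -0.1 0 0 0 0.1; 0 0 -0.14 0 0 0 0.1; 0 0 -0.17 0 0 0 0.1; 0 0 -0.19 0 0 0 0.1; 0 0 -0.19 0 0 0 0.1"}}

```text
time_s: 5.6
ee_pos: [526.8, -143.8, 257.8]
tool_rot: [0.002, 0.033, 0.999, -0.001]
force: [0.2, -0.8, -1.6]
finger_gap: 15.2
grip_force: 58.9
```

Emit:
{"op": "drive_tool", "data": {"motion": "0 0.03 0 0 0 0 0.1; 0 0.07 0 0 0 0 0.1; 0 0.11 0 0 0 0 0.1; 0 0.15 0 0 0 0 0.1; 0 0.19 0 0 0 0 0.1; 0 0.22 0 0 0 0 0.1; 0 0.23 0 0 0 0 0.1; 0 0.23 0 0 0 0 0.1"}}

```text
time_s: 6.4
ee_pos: [539.8, 87.2, 253.4]
tool_rot: [-0.002, 0.032, 0.999, -0.0]
force: [0.0, -0.7, -1.6]
finger_gap: 14.8
grip_force: 59.1
```

Run:
```python
from h import *;from rig import env
o=st(env,(529,213,256))
c=env.capture("wrist");cv2.imwrite("pics/w2.png",c["img"][:,:,::-1])
import pickle;pickle.dump(c,open("pics/w2.pkl","wb"))
print(proj(c,[(529,213,110),(571,213,110),(487,213,110),o["ee_pos"]]).round())
```

```text
t 6.4 q [ 0.04  0.32 -0.01  1.25 -0.    0.11] p [539.8  87.2 253.4] phi 176.31 zax [-0.003 -0.001 -1.   ] F [ 0.  -0.7 -1.6] Mz 0.01 gap 14.8 59
 shift tool [ 0.0188  0.1248 -0.0027]
[[493. 208.]
 [490. 264.]
 [498. 148.]
 [317. 343.]]
```

View pics/w2.png

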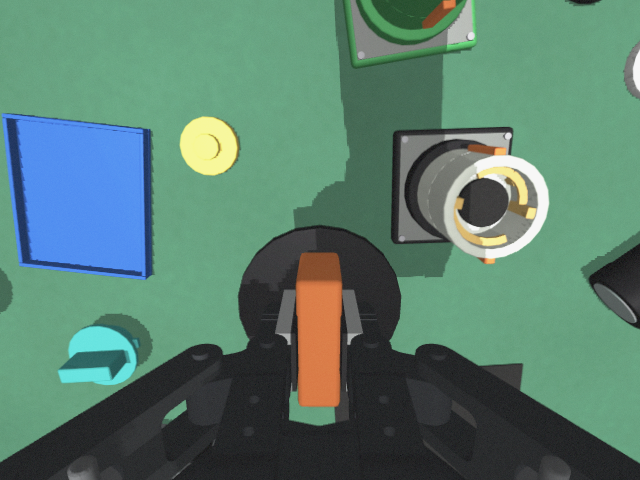

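The wrist view shows the cap gripped upright, wing at (320,330). The white body's rim is centred near (496,206), with ribs at (489,261) and (490,150) and nest corners at (393,242) and (394,131). I measure the rim centre, rib angle and wing offset next.

Run:
```python
from h import *;import pickle
c=pickle.load(open("pics/w2.pkl","rb"))
for b in blobs(mask(c,(3,140,100),(19,255,255),(280,130,530,420)),5):
    print("or",cv2.boundingRect(b),cv2.contourArea(b),np.round(rect(c,b,256),1),"z110",cast(c,b.reshape(-1,2).mean(0),110).round(1))
m=mask(c,(0,0,150),(180,40,255),(430,145,555,265))
b=blobs(m)[0];p=cast(c,cv2.convexHull(b).reshape(-1,2),110)[:,:2]
# right/outer edge: points of hull on image right half
q=p[cv2.convexHull(b).reshape(-1,2)[:,0]>480]
A=np.c_[2*q,np.ones(len(q))];s=np.linalg.lstsq(A,(q**2).sum(1),rcond=None)[0];print("rim fit",s[:2],np.sqrt(s[2]+s[:2]@s[:2]))
for a,d in(((394,131),(393,242)),((404,138),(402,240)),((394,131),(511,127))):
    v=np.diff(cast(c,[a,d],12)[:,:2],axis=0)[0];print("edge",np.degrees(np.arctan2(v[1],v[0])).round(1),np.hypot(*v).round(1))
for uv in((489,261),(487,150)): print(cast(c,uv,110).round(1))
# dark nest mask left edge line fit
k=mask(c,(0,0,0),(180,255,60),(385,140,405,235));ys=[];xs=[]
for r in range(145,232):
    w=np.nonzero(k[r])[0]
    if len(w):xs.append(w[0]);ys.append(r)
f=np.polyfit(ys,xs,1);v=np.diff(cast(c,[(np.polyval(f,145),145),(np.polyval(f,231),231)],12)[:,:2],axis=0)[0];print("left edge fit",np.degrees(np.arctan2(v[1],v[0])))
```

```text
or (296, 253, 46, 154) 6356.0 [534.9  88.1  59.8  15.3  -3.9] z110 [[617.6  82.7 110. ]]
or (468, 145, 38, 10) 214.5 [475.7 142.2  11.3   2.1  80.1] z110 [[487.6 205.6 110. ]]
or (480, 259, 14, 5) 32.5 [511.4 144.5   4.4   1.4  86.3] z110 [[568.4 211.1 110. ]]
rim fit [527.00774988 210.92084524] 40.83070022601599
edge -1.0 107.0
edge -1.2 98.7
edge 88.4 108.0
[[568.9 212.4 110. ]]
[[488.1 205.9 110. ]]
left edge fit -1.7817037313212205
```

Emit:
{"op": "drive_tool", "data": {"motion": "0.006 0.04 0 0 0 -0.09 0.1; 0.013 0.08 0 0 0 -0.09 0.1; 0.019 0.115 0 0 0 -0.09 0.1; 0.019 0.125 0.03 0 0 -0.09 0.1; 0.019 0.125 0.045 0 0 -0.09 0.1; 0.019 0.125 0.045 0 0 -0.09 0.1; 0.019 0.125 0.045 0 0 -0.09 0.1"}}

```text
time_s: 7.15
ee_pos: [530.1, 210.7, 210.0]
tool_rot: [-0.001, 0.011, 1.0, -0.0]
force: [-0.2, 0.8, -1.1]
finger_gap: 14.9
grip_force: 59.4
```

Run:
```python
from h import *;from rig import env;import pickle
P=[]
for i in range(8):
    c=env.capture("wrist" if i<1 else "top" if i<7 else "scene");P.append(env.get_obs()["ee_pos"]);cv2.imwrite(f"pics/h{i}.png",c["img"][:,:,::-1]);pickle.dump(c,open(f"pics/h{i}.pkl","wb"))
print(np.mean(P,0),np.std(P,0));st(env,(528.3,213.3,190),179)
a=cv2.imread("pics/h0.png");b=cv2.imread("pics/h7.png")
s=cv2.resize(b[190:310,330:450],(480,480),interpolation=2)
cv2.imwrite("pics/v3.png",np.hstack([cv2.resize(a,(320,480))[:,:],s]))
```

```text
[530.79706799 211.63274426 211.20597195] [0.22192706 0.36597431 0.24523726]
t 7.55 q [ 0.27  0.38 -0.03  1.16 -0.    0.29] p [530.4 212.1 210.8] phi 178.86 zax [ 0.001  0.    -1.   ] F [-0.7 -1.  -1.8] Mz -0.05 gap 14.8 59
 shift tool [0.0022 0.0012 0.0208]
 turn [ 0.0003  0.002  -0.0048]
```

View pics/v3.png

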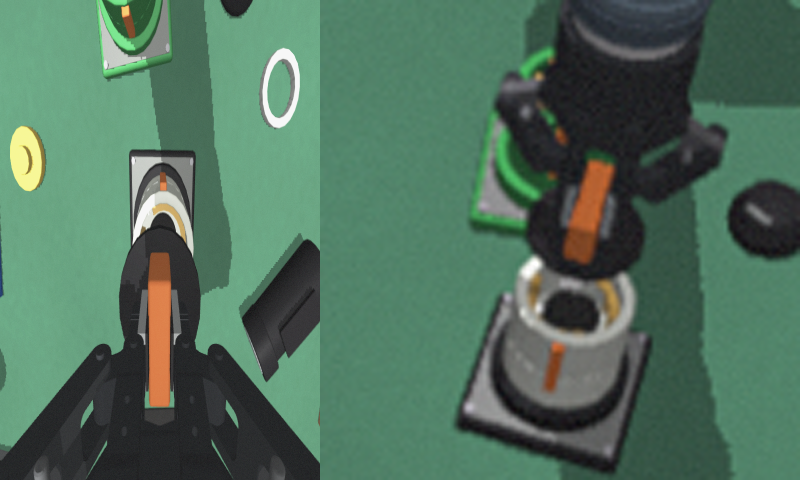

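The hover view shows the cap above the body, with wing and near rib (about (163,180) in the left pane) nearly in line. I do a numeric check of the lateral offset from the wrist picture.

Run:
```python
from h import *;import pickle
c=pickle.load(open("pics/h0.pkl","rb"))
for b in blobs(mask(c,(3,140,100),(19,255,255),(250,130,400,420)),5):
    print("or",cv2.boundingRect(b),np.round(rect(c,b,213.5),1),"z110",cast(c,b.reshape(-1,2).mean(0),110).round(1))
m=mask(c,(0,0,175),(180,40,255),(255,150,400,262))
b=blobs(m)[0];h=cv2.convexHull(b).reshape(-1,2);print(cv2.boundingRect(b))
for lo in(188,195,205):
    q=h[h[:,1]<lo]; q=cast(c,q,110)[:,:2]
    if len(q)>5:
        A=np.c_[2*q,np.ones(len(q))];s=np.linalg.lstsq(A,(q**2).sum(1),rcond=None)[0];print("rim",len(q),s[:2].round(1),np.sqrt(s[2]+s[:2]@s[:2]).round(1))
# known radius 38 fit
from scipy.optimize import least_squares
q=cast(c,h[(h[:,1]<235)],110)[:,:2]
r=least_squares(lambda p:np.hypot(*(q-p).T)-38,(529,213),loss="soft_l1");print("fixed r",r.x,np.abs(r.fun).max())
# flange of cap (dark disc) left/right extremes vs wing
# nest edges
g=c["img"]
k=mask(c,(0,0,0),(180,255,70),(250,145,400,240))
for r0 in(310,318,): pass
xs=[(np.nonzero(k[r])[0][[0,-1]]) for r in range(160,205)]
xs=np.array(xs);f=np.polyfit(range(160,205),xs,1)
for j in(0,1):
    P=cast(c,[(np.polyval(f[:,j],160),160),(np.polyval(f[:,j],204),204)],15)[:,:2];v=P[1]-P[0];print("nest edge",P.round(1).tolist(),np.degrees(np.arctan2(v[1],v[0])).round(1))
```

```text
or (296, 253, 46, 153) [524.5 211.4  59.   15.2  -1.2] z110 [[583.1 210.1 110. ]]
or (320, 172, 13, 18) [471.9 214.8   5.1   3.7  -1.2] z110 [[486.6 216.3 110. ]]
(263, 157, 124, 100)
fixed r [502.95657803 206.67939252] 8.65870590596353
nest edge [[481.4, 163.3], [518.0, 162.1]] -1.8
nest edge [[483.7, 270.8], [520.3, 269.8]] -1.6
```

Emit:
{"op": "drive_tool", "data": {"motion": "0.002 0.0023 0.01 0 0 0.02 0.1; 0.002 0.0023 0.025 0 0 0.02 0.1; 0.002 0.0023 0.035 0 0 0.02 0.1; 0.002 0.0023 0.039 0 0 0.02 0.1; 0.002 0.0023 0.039 0 0 0.02 0.1; 0.002 0.0023 0.039 0 0 0.02 0.1"}}

```text
time_s: 8.15
ee_pos: [528.3, 214.6, 171.5]
tool_rot: [0.0, 0.015, 1.0, -0.0]
force: [-0.7, 0.3, -2.2]
finger_gap: 15.1
grip_force: 59.4
```

Emit:
{"op": "drive_tool", "data": {"motion": "0 0 0.001 0 0 0 0.1; 0 0 0.002 0 0 0 0.1; 0 0 0.003 0 0 0 0.1; 0 0 0.004 0 0 0 0.1; 0 0 0.004 0 0 0 0.1"}}

```text
time_s: 8.65
ee_pos: [528.0, 214.5, 167.1]
tool_rot: [-0.0, 0.015, 1.0, -0.0]
force: [0.4, -0.3, -1.9]
finger_gap: 14.7
grip_force: 59.4
```

Emit:
{"op": "drive_tool", "data": {"motion": "0 0 0.001 0 0 0 0.1; 0 0 0.002 0 0 0 0.1; 0 0 0.003 0 0 0 0.1; 0 0 0.004 0 0 0 0.1; 0 0 0.004 0 0 0 0.1"}}

```text
time_s: 9.15
ee_pos: [528.0, 214.5, 163.0]
tool_rot: [-0.0, 0.015, 1.0, -0.0]
force: [-0.0, 0.3, -2.5]
finger_gap: 14.6
grip_force: 59.4
```

```bash
python3 -c "
from h import *;from rig import env
P=[];F=[]
for i in range(4): env.capture('top');o=env.get_obs();P.append(o['ee_pos']);F.append(o['force'])
print(np.mean(P,0),np.mean(F,0));st(env,(528.7,213.9,160),178.3)"
```

```text
[528.07096003 214.5226838  163.22845639] [ 0.26119211  0.37340544 -2.02154192]
t 9.35 q [ 0.27  0.41 -0.12  1.05 -0.    0.3 ] p [528.1 214.5 163.3] phi 178.27 zax [ 0. -0. -1.] F [ 0.4 -0.2 -1.8] Mz -0.01 gap 14.9 59
 shift tool [-0.0006 -0.0006  0.0033]
 turn [-0.0001  0.0002 -0.0009]
```

Emit:
{"op": "drive_tool", "data": {"motion": "0 0 0.001 0 0 0 0.1; 0 0 0.002 0 0 0 0.1; 0 0 0.003 0 0 0 0.1; 0 0 0.003 0 0 0 0.1"}}

```text
time_s: 9.75
ee_pos: [527.9, 214.5, 160.0]
tool_rot: [-0.0, 0.015, 1.0, -0.0]
force: [0.7, -0.9, -2.8]
finger_gap: 15.1
grip_force: 59.4
```

Emit:
{"op": "drive_tool", "data": {"motion": "0 0 0.001 0 0 0 0.1; 0 0 0.002 0 0 0 0.1; 0 0 0.002 0 0 0 0.1"}}

```text
time_s: 10.05
ee_pos: [528.2, 214.6, 159.2]
tool_rot: [0.0, 0.015, 1.0, 0.0]
force: [-2.6, -0.8, 4.3]
finger_gap: 14.7
grip_force: 60.4
```

Emit:
{"op": "drive_tool", "data": {"motion": "0 0 0.001 0 0 0 0.1; 0 0 0.0015 0 0 0 0.1; 0 0 0.0015 0 0 0 0.1"}}

```text
time_s: 10.35
ee_pos: [528.3, 214.6, 159.0]
tool_rot: [0.001, 0.015, 1.0, 0.0]
force: [-4.7, -1.0, 11.9]
finger_gap: 15.1
grip_force: 61.5
```

Emit:
{"op": "drive_tool", "data": {"motion": "0.0005 0 -0.001 0 0 0 0.1; 0.0005 0 -0.001 0 0 0 0.1"}}

```text
time_s: 10.55
ee_pos: [528.2, 214.6, 159.1]
tool_rot: [0.001, 0.015, 1.0, 0.0]
force: [-2.2, -1.1, 7.7]
finger_gap: 14.9
grip_force: 60.6
```

Emit:
{"op": "drive_tool", "data": {"motion": "0 0 0 0 0 -0.13 0.1; 0 0 0 0 0 -0.2 0.1; 0 0 0 0 0 -0.2 0.1"}}

```text
time_s: 10.85
ee_pos: [528.7, 214.7, 159.5]
tool_rot: [0.002, -0.038, 0.999, 0.0]
force: [-1.6, -2.1, 9.2]
finger_gap: 14.9
grip_force: 60.9
```

Emit:
{"op": "drive_tool", "data": {"motion": "0 0 0 0 0 -0.13 0.1; 0 0 0 0 0 -0.2 0.1; 0 0 0 0 0 -0.2 0.1"}}

```text
time_s: 11.15
ee_pos: [529.1, 214.6, 159.9]
tool_rot: [0.002, -0.09, 0.996, -0.0]
force: [-1.9, -2.3, 10.4]
finger_gap: 14.9
grip_force: 61.1
```

```bash
python3 -c "
from h import *;from rig import env
st(env,(528.7,213.9,160),178.3)"
```

```text
t 11.15 q [ 0.27  0.41 -0.12  1.03 -0.    0.1 ] p [529.1 214.6 159.9] phi -169.72 zax [ 0.004  0.    -1.   ] F [-1.9 -2.3 10.4] Mz -0.03 gap 14.9 61
 shift tool [ 0.0005 -0.0006 -0.0001]
 turn [-1.000e-04  8.000e-03  3.993e-01]
```

Emit:
{"op": "drive_tool", "data": {"motion": "0 0 -0.0007 0 0 -0.13 0.1; 0 0 -0.0007 0 0 -0.2 0.1; 0 0 -0.0007 0 0 -0.2 0.1"}}

```text
time_s: 11.45
ee_pos: [529.2, 214.5, 160.3]
tool_rot: [0.002, -0.142, 0.99, -0.0]
force: [-0.5, -1.8, 9.3]
finger_gap: 14.9
grip_force: 60.9
```

Emit:
{"op": "drive_tool", "data": {"motion": "0 0 -0.0005 0 0 -0.13 0.1; 0 0 -0.0005 0 0 -0.2 0.1; 0 0 -0.0005 0 0 -0.2 0.1"}}

```text
time_s: 11.75
ee_pos: [529.0, 214.6, 160.4]
tool_rot: [0.002, -0.193, 0.981, -0.0]
force: [-0.5, -1.4, 6.3]
finger_gap: 15.0
grip_force: 60.6
```

Emit:
{"op": "drive_tool", "data": {"motion": "0 0 -0.0003 0 0 -0.13 0.1; 0 0 -0.0003 0 0 -0.2 0.1; 0 0 -0.0003 0 0 -0.2 0.1"}}

```text
time_s: 12.05
ee_pos: [528.9, 214.8, 160.4]
tool_rot: [0.002, -0.244, 0.97, -0.0]
force: [0.3, -0.2, 5.2]
finger_gap: 14.8
grip_force: 60.4
```

Emit:
{"op": "drive_tool", "data": {"motion": "0 0 0 0 0 -0.13 0.1; 0 0 0 0 0 -0.2 0.1; 0 0 0 0 0 -0.2 0.1"}}

```text
time_s: 12.35
ee_pos: [528.8, 215.0, 160.3]
tool_rot: [0.002, -0.294, 0.956, 0.0]
force: [0.7, 0.2, 5.8]
finger_gap: 15.0
grip_force: 60.4
```

Emit:
{"op": "drive_tool", "data": {"motion": "0 0 0 0 0 -0.13 0.1; 0 0 0 0 0 -0.2 0.1; 0 0 0 0 0 -0.2 0.1"}}

```text
time_s: 12.65
ee_pos: [528.1, 215.1, 159.5]
tool_rot: [0.001, -0.344, 0.939, 0.0]
force: [0.7, 1.1, -1.2]
finger_gap: 14.7
grip_force: 59.5
```

The force fell from 6 N to -1 N, so that is the thread start drop, 36–42° backward. I turn a little further to be clear of the ledge and lower onto the seal.

Emit:
{"op": "drive_tool", "data": {"motion": "0 0 0.001 0 0 -0.1 0.1; 0 0 0.002 0 0 -0.1 0.1; 0 0 0.003 0 0 -0.1 0.1; 0 0 0.004 0 0 -0.1 0.1; 0 0 0.004 0 0 -0.1 0.1"}}

```text
time_s: 13.15
ee_pos: [527.2, 214.3, 154.7]
tool_rot: [-0.001, -0.368, 0.93, -0.0]
force: [-0.2, 0.8, -1.7]
finger_gap: 14.9
grip_force: 59.4
```

Emit:
{"op": "drive_tool", "data": {"motion": "0 0 0.001 0 0 0 0.1; 0 0 0.002 0 0 0 0.1; 0 0 0.003 0 0 0 0.1; 0 0 0.003 0 0 0 0.1"}}

```text
time_s: 13.55
ee_pos: [527.4, 214.5, 152.1]
tool_rot: [-0.0, -0.369, 0.93, 0.0]
force: [-0.4, 0.6, -1.7]
finger_gap: 15.1
grip_force: 59.5
```

Emit:
{"op": "drive_tool", "data": {"motion": "0 0 0.001 0 0 0 0.1; 0 0 0.002 0 0 0 0.1;  0 0 0.002 0 0 0 0.1"}}

```text
time_s: 13.85
ee_pos: [527.7, 214.6, 150.8]
tool_rot: [0.0, -0.369, 0.93, -0.0]
force: [-2.3, 0.3, 2.6]
finger_gap: 14.6
grip_force: 60.2
```

```bash
python3 -c "
from h import *;from rig import env
st(env,(528.7,213.9,160),178.3)"
```

```text
t 13.85 q [ 0.27  0.42 -0.14  1.02 -0.   -0.48] p [527.7 214.6 150.8] phi -136.72 zax [ 0.  0. -1.] F [-2.3  0.3  2.6] Mz -0.05 gap 14.6 60
 shift tool [-0.0003 -0.0012 -0.0092]
 turn [-1.0000e-04  1.0000e-03  1.4993e+00]
```

Emit:
{"op": "drive_tool", "data": {"motion": "0 0 0 0 0 0.13 0.1; 0 0 0 0 0 0.26 0.1; 0 0 0 0 0 0.39 0.1; 0 0 0 0 0 0.4 0.1; 0 0 0 0 0 0.4 0.1"}}

```text
time_s: 14.35
ee_pos: [528.5, 214.8, 150.9]
tool_rot: [0.001, -0.27, 0.963, 0.0]
force: [1.4, 0.7, 1.3]
finger_gap: 15.3
grip_force: 59.9
```

Emit:
{"op": "drive_tool", "data": {"motion": "0 0 0 0 0 0.13 0.1; 0 0 0.0003 0 0 0.26 0.1; 0 0 0.0006 0 0 0.39 0.1; 0 0 0.0006 0 0 0.4 0.1"}}

```text
time_s: 14.75
ee_pos: [528.6, 214.7, 150.5]
tool_rot: [0.001, -0.168, 0.986, -0.0]
force: [3.5, 0.3, 3.5]
finger_gap: 15.3
grip_force: 60.1
```

```bash
python3 -c "
from h import *;from rig import env
st(env,(528.7,213.9,160),178.3)"
```

```text
t 14.75 q [ 0.27  0.42 -0.14  1.01 -0.   -0.06] p [528.6 214.7 150.5] phi -160.68 zax [ 0.002  0.    -1.   ] F [3.5 0.3 3.5] Mz 0.04 gap 15.3 60
 shift tool [ 0.0002 -0.0008 -0.0095]
 turn [-1.000e-04  4.600e-03  7.005e-01]
```

Emit:
{"op": "drive_tool", "data": {"motion": "-0.0005 -0.0002 0.0004 0 0 0.13 0.1; -0.0005 -0.0002 0.0007 0 0 0.26 0.1; -0.0005 -0.0002 0.001 0 0 0.39 0.1; -0.0005 -0.0002 0.001 0 0 0.4 0.1"}}

```text
time_s: 15.15
ee_pos: [529.0, 214.6, 149.4]
tool_rot: [0.001, -0.064, 0.998, 0.0]
force: [1.5, 0.3, 4.4]
finger_gap: 14.9
grip_force: 60.3
```

Emit:
{"op": "drive_tool", "data": {"motion": "0 0 0.0003 0 0 0.13 0.1; 0 0 0.0006 0 0 0.26 0.1; 0 0 0.001 0 0 0.39 0.1; 0 0 0.001 0 0 0.4 0.1"}}

```text
time_s: 15.55
ee_pos: [528.9, 214.5, 148.4]
tool_rot: [0.001, 0.04, 0.999, -0.0]
force: [1.6, -0.1, 5.2]
finger_gap: 15.2
grip_force: 60.4
```

```bash
python3 -c "
from h import *;from rig import env
st(env,(528.7,213.9,160),178.3)"
```

```text
t 15.55 q [ 0.27  0.42 -0.14  1.01 -0.    0.36] p [528.9 214.5 148.4] phi 175.36 zax [ 0.002 -0.    -1.   ] F [ 1.6 -0.1  5.2] Mz 0.02 gap 15.2 60
 shift tool [ 0.0002 -0.0006 -0.0116]
 turn [ 0.      0.0037 -0.098 ]
```

Emit:
{"op": "drive_tool", "data": {"motion": "0 0 0.0004 0 0 0.13 0.1; 0 0 0.0007 0 0 0.26 0.1; 0 0 0.001 0 0 0.39 0.1; 0 0 0.001 0 0 0.4 0.1"}}

```text
time_s: 15.95
ee_pos: [528.9, 214.5, 147.5]
tool_rot: [0.001, 0.145, 0.989, 0.0]
force: [1.3, 0.2, 5.8]
finger_gap: 14.7
grip_force: 60.5
```

Emit:
{"op": "drive_tool", "data": {"motion": "0 0 0.0003 0 0 0.13 0.1; 0 0 0.0006 0 0 0.26 0.1; 0 0 0.0008 0 0 0.33 0.1; 0 0 0.0008 0 0 0.33 0.1"}}

```text
time_s: 16.35
ee_pos: [528.9, 214.6, 146.8]
tool_rot: [0.001, 0.229, 0.973, 0.0]
force: [1.2, 0.3, 6.4]
finger_gap: 15.0
grip_force: 60.6
```

```bash
python3 -c "
from h import *;from rig import env
st(env,(528.7,213.9,160),178.3)"
```

```text
t 16.35 q [ 0.27  0.42 -0.14  1.   -0.    0.74] p [528.9 214.6 146.8] phi 153.5 zax [ 0.002  0.    -1.   ] F [1.2 0.3 6.4] Mz -0.06 gap 15.0 61
 shift tool [-0.0002 -0.0007 -0.0132]
 turn [ 0.0013  0.0037 -0.8267]
```

Emit:
{"op": "drive_tool", "data": {"motion": "0 0 0.0003 0 0 0.1 0.1; 0 0 0.0005 0 0 0.2 0.1; 0 0 0.0005 0 0 0.2 0.1; 0 0 0.0005 0 0 0.2 0.1"}}

```text
time_s: 16.75
ee_pos: [529.0, 214.5, 146.5]
tool_rot: [0.001, 0.28, 0.96, 0.0]
force: [0.9, -0.4, 6.7]
finger_gap: 15.0
grip_force: 60.7
```

```bash
python3 -c "
from h import *;from rig import env
st(env,(528.7,213.9,160),178.3)"
```

```text
t 16.75 q [ 0.27  0.42 -0.14  1.   -0.    0.84] p [529.  214.5 146.5] phi 147.52 zax [ 0.002 -0.    -1.   ] F [ 0.9 -0.4  6.7] Mz -0.03 gap 15.0 61
 shift tool [-0.0001 -0.0007 -0.0135]
 turn [ 0.0012  0.0044 -1.0259]
```

Emit:
{"op": "drive_tool", "data": {"motion": "0 0 0.0002 0 0 0.1 0.1; 0 0 0.0002 0 0 0.1 0.1; 0 0 0.0002 0 0 0.1 0.1"}}

```text
time_s: 17.05
ee_pos: [529.0, 214.7, 146.5]
tool_rot: [0.001, 0.305, 0.952, 0.001]
force: [-0.2, -0.4, 8.1]
finger_gap: 15.6
grip_force: 60.9
```

```bash
python3 -c "
from h import *;from rig import env
st(env,(528.7,213.9,160),178.3)"
```

```text
t 17.05 q [ 0.27  0.42 -0.14  1.   -0.    0.89] p [529.  214.7 146.5] phi 144.52 zax [ 0.002  0.    -1.   ] F [-0.2 -0.4  8.1] Mz -0.04 gap 15.6 61
 shift tool [-0.0002 -0.0008 -0.0135]
 turn [ 0.0021  0.0044 -1.1259]
```

Emit:
{"op": "drive_tool", "data": {"motion": "0 0 0 0 0 0.1 0.1; 0 0 0 0 0 0.1 0.1; 0 0 0 0 0 0.1 0.1"}}

```text
time_s: 17.35
ee_pos: [529.0, 214.7, 146.5]
tool_rot: [0.001, 0.329, 0.944, 0.001]
force: [0.4, -0.5, 8.2]
finger_gap: 14.7
grip_force: 60.9
```

Run:
```python
from h import *;from rig import env
st(env)
c=env.capture("wrist")
b=blobs(mask(c,(3,140,100),(19,255,255),(250,130,400,420)),5)[0]
print(cv2.boundingRect(b),cv2.minAreaRect(b),np.round(rect(c,b,149),1))
b0=cv2.imread("pics/h0.png")[:,:,::-1];b=blobs(mask({"img":b0},(3,140,100),(19,255,255),(250,130,400,420)),5)[0];print(cv2.minAreaRect(b))
```

```text
t 17.35 q [ 0.27  0.42 -0.14  1.   -0.    0.95] p [529.  214.7 146.5] phi 141.59 zax [ 0.002  0.    -1.   ] F [ 0.4 -0.5  8.2] Mz 0.32 gap 14.7 61
(295, 253, 47, 153) ((318.0, 329.0), (152.0, 46.0), 90.0) [525.2 218.5  59.7  15.4 -37.9]
((318.5, 329.0), (152.0, 45.0), 90.0)
```

Emit:
{"op": "drive_tool", "data": {"motion": "0 0 0 0 0 0.05 0.1; 0 0 0 0 0 0.05 0.1; 0 0 0 0 0 0.05 0.1"}}

```text
time_s: 17.7
ee_pos: [529.0, 214.8, 146.5]
tool_rot: [0.001, 0.341, 0.94, 0.001]
force: [0.4, -0.6, 8.3]
finger_gap: 14.8
grip_force: 61.5
```

Run:
```python
from h import *;from rig import env
st(env)
```

```text
t 17.7 q [ 0.27  0.42 -0.14  1.   -0.    0.97] p [529.  214.8 146.5] phi 140.18 zax [ 0.003  0.    -1.   ] F [ 0.4 -0.6  8.3] Mz 0.86 gap 14.8 62
```

Torque climbs steeply (0.03→0.32→0.86 N·m) and the height stays constant at the home value, so this is the rigid stop. Letting go.

Emit:
{"op": "drive_tool", "data": {"motion": "0 0 0 0 0 0 0.6; 0 0 0 0 0 0 1; 0 0 0 0 0 0 1; 0 0 0 0 0 0 1; 0 0 0 0 0 0 1; 0 0 0 0 0 0 1"}}

```text
time_s: 18.3
ee_pos: [528.0, 214.5, 145.0]
tool_rot: [-0.0, 0.343, 0.939, -0.0]
force: [-0.4, -0.5, -0.2]
finger_gap: 85.7
grip_force: 0.0
```

Emit:
{"op": "drive_tool", "data": {"motion": "0 0 -0.02 0 0 0 1; 0 0 -0.06 0 0 0 1; 0 0 -0.1 0 0 0 1; 0 0 -0.13 0 0 0 1; 0 0 -0.13 0 0 0 1; 0 0 -0.13 0 0 0 1"}}

```text
time_s: 18.9
ee_pos: [528.7, 214.7, 275.8]
tool_rot: [0.001, 0.343, 0.939, 0.001]
force: [0.1, -0.4, -0.7]
finger_gap: 85.5
grip_force: 0.0
```

Run:
```python
from h import *;from rig import env
st(env)
c=env.capture("wrist");s=env.capture("scene")
for b in blobs(mask(c,(3,140,100),(19,255,255),(200,100,440,350)),100)[:2]:print(cv2.boundingRect(b),np.round(rect(c,b,148),1))
cv2.imwrite("pics/f.png",np.hstack([cv2.resize(c["img"],(400,300)),cv2.resize(s["img"][220:310,335:455],(400,300),interpolation=2)])[:,:,::-1])
```

```text
t 18.9 q [ 0.27  0.36  0.11  1.32 -0.    0.97] p [528.7 214.7 275.8] phi 139.88 zax [ 0.002  0.    -1.   ] F [ 0.1 -0.4 -0.7] Mz 0.04 gap 85.5 0
(306, 196, 26, 80) [527.5 216.5  56.3  15.8 -37.5]
(281, 172, 14, 18) [485.7 225.9  11.7   5.5 -85.7]
```

View pics/f.png

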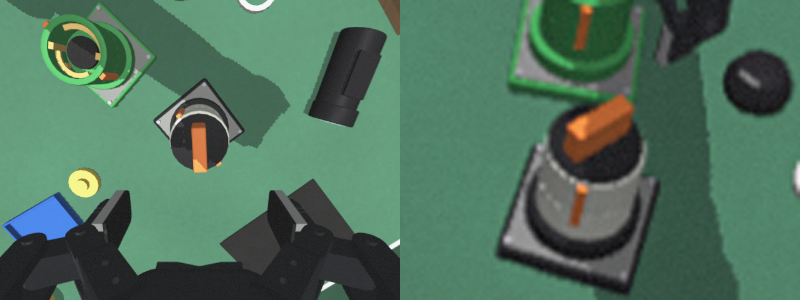

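The view shows the cap seated with its black flange flush on the white rim. Its wing is at -37.5°, which matches the stop angle where torque began, so there has been no spring-back. The gripper is clear.

```bash
python3 -c "
from rig import env
print(env.hand_in())"
```

```text
the job is handed in; nothing more can be done
None
```

The cap is screwed fully home on the white camera body with its flange on the rim, the gripper is clear, and the job was handed in at about 19 s; the hand-in returned no verdict.

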